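# Roll the thick setting master under the comparator's contact

## Task

Set the bench comparator on its thick master: of the two plain steel cylinders lying on the comparator's base, roll the thicker one with the fingertips, never lifting it off the base, until it lies along the white line, centred on it, under the raised dial contact. Then push the lift lever beside the dial fully down so that the contact comes down on top of the cylinder, and draw clear. Do not lower the lever before the cylinder is on the line, and leave the thinner cylinder and the other things where they are.

Things in the scene. Friction and masses are not known exactly. Their poses are not given: they have to be found in the camera images.
- comparator: bench dial comparator, fixed to the table: base slab of black granite 206 x 220 mm, a column at the far end, an arm holding a dial over the base. Origin on the table under the base's middle; x runs along the line towards the column, y to the left as one faces the dial, z up. The slab's top is at z = +30 mm; a white line 2 mm wide lies on it at y = 0, x = -102 to +47 mm
- line_mid (a point): the point of the white line at x = -30 mm, y = 0, z = +30 mm of the comparator
- dial_face (a point): centre of the round dial's face, 56 mm across, at x = +6, y = 0, z = +137 mm of the comparator, looking to -x. Nothing of the head stands nearer the robot than it. Dial top at z = 175 mm; stem clamp and arm behind and below it, z = 75 to 109; column 24 mm thick (foot 50 mm) at x = +77, up to z = 196
- thick_master: the thicker of two plain ground steel cylinders lying on the base, one each side of the line (either side), nearly parallel to it, 40 to 70 mm from it: 30 mm diameter, 130 mm long, about 0.7 kg. Origin at its centre on the axis, x along the axis. Rolls without slipping, stays where it is left; pushed sideways by its top it travels half as far as the fingertip
- thin_master: the thinner cylinder, 22 mm diameter, 130 mm long, about 0.38 kg, on the other side of the line; same frame. To be left alone
- lift_lever (a joint): lift lever's angle: 0 = raised, as found (to the right and 45 degrees up), 1.05 = fully down at its stop (15 degrees below level). Its axis runs along the comparator's x through x = +18, y = -27, z = +92 mm. It stays where it is left, takes about 2 N at the knob, and lowers the dial contact evenly by 12 mm
- lever_knob (a point): centre of the black ball knob, 18 mm diameter, at the end of the 65 mm lever on the right side of the dial (-y of the comparator); push it down from above; it goes down by 63 mm, swinging out to the right by up to 19 mm
- dial_contact: sprung steel foot under the dial, a flat disc 12 mm across, over the line at x = +18 mm of the comparator; origin at the centre of its underside. Raised, it is 69 mm above the table (9 mm over the top of the thick cylinder); lowered it would reach 57 mm, so it presses on that cylinder with about 3 N
- ring_gauge: steel ring, 55 mm across, 18 mm high, lying on the far left of the base; leave it. Origin: centre of its underside
- gauge_block_4: steel block 35 x 15 x 20 mm standing on the far right of the base; leave it. Origin: centre of its underside
- v_block_1: steel V block 40 x 45 x 36 mm on the table, left; leave it. Origin: centre of its underside
- v_block_2: second V block of the same size, beyond the first; leave it. Origin: centre of its underside
- oil_bottle: cream oil bottle with a pointed red cap, 38 mm across, 112 mm high, on the table, far left; leave it. Origin: centre of its underside
- plug_gauge: thin plug gauge, 14 mm thick, 96 mm long, lying on the table to the right; leave it. Origin: centre of its underside
There are look-alikes about, which are no part of the job. What is shaped like the thick_master but blue is not meant.

How it is judged:
By the outcome, as a careful person would: the job done as asked, in the order asked, and still so for the second after the job is handed in, with the robot touching nothing.
It also fails if it takes over 51 s, if anything falls off the work surface, if the arm or the gripper's body presses on something with over 40 N, if the wrist force passes 120 N, or if a joint passes its speed limit or range.

## Robot

A 6-joint arm with a two-finger parallel gripper is mounted at the origin on a cart in front of the work surface, level with it; the furniture and walls round the work are solid. World frame = base frame: x ahead of the robot, y to its left, z up, the work surface at z = 0. Lengths are in mm, angles in degrees, forces in N, time in s.
With the tool pointing down it reaches from about 350 to 850 mm from the base axis. Payload 8.1 kg.
Tool frame: the origin (TCP) lies midway between the tips of the shut fingers; the grasp point (between the pads) lies 19 mm behind it; z points along the fingers, y is the line along which they close (so a half turn about z gives the same grasp; the last joint's range is limited). The gripper opens to 85 mm and grips with 20 to 120 N. Pads are 22 mm wide; open, the fingers measure 114 mm over their backs; the gripper's body (76 mm by 85 mm) begins 54 mm behind the grasp point. The pads swing forward as they close: fully open they stand 13 mm farther back than shut.
Start: joints at [64.263, 7.471, 85.268, -0, 87.261, -4.893], TCP at [213.476, 560.743, 205.192] pointing down, gripper open.
Joint ranges: [-169.43, 169.43], [-51.17, 129.36], [1.28, 143.12], [-76.62, 256.62], [0, 156.53], [-152.29, 152.29]. Speed limits (degrees/s): [136.94, 136.94, 159.86, 180, 180, 180].

## Interface

Orientations are given as [roll, pitch, yaw] about the fixed x, y, z axes, in that order (R = Rz(yaw) Ry(pitch) Rx(roll)).
In Python, from bench import sense, snapshot, camera_params, hand_in, masks_of, pinpoint gives the robot as it stands.
- The arm moves only by the tool step_arm, never from a script. Its argument "targets" is a list of rows, each an object with "angular": the turn, a rotation vector about the tool's x, y, z scaled (see below), a list of three; "dp": the shift along the tool's x, y, z scaled (see below), a list of three; "fingers": the closure, from 0 (fully open) to 1 (shut). A call has exactly 8 rows; each row is the pose to reach, as a shift and turn from the pose commanded when the call began, along the tool's axes at that moment, turning the shorter way round; what a row does not reach only later rows make up. The controller multiplies each number of a shift by 0.2 m and each number of a turn by 180 degrees. A row lasts 1/8 s, in which the tool goes at most 62.5 mm and 10.7 degrees, less where a joint would pass 70% of its speed; a pose out of reach is approached as far as the arm can. A call with a number of a shift or a turn outside -1 to 1 is refused whole. A call with a gripper value outside its range is refused whole. The fingers move at their own pace and stop on an object; "newtons" is the grip in N (left out, the last holds). Time passes only in rows, so rows that repeat a pose let the fingers close, or fill a call up. It gives the time, the measured TCP pose, the force, the opening and the grip force at its end, in the units of the state.
- sense(): the state, without advancing time (a new reading comes with each control period).
- snapshot(name): name is "scene" or "top"; returns the picture (480x640x3 uint8, blue, green, red); there is no depth.
- camera_params(name): a dict with "vfov" (degrees; the focal length in pixels is half the picture's height over the tangent of half this angle, whatever the lens; pixels are square), "cx", "cy" (the principal point, pixels), "R" (3x3) and "t" (3): a world point X has camera coordinates R X + t. Camera axes: x right, y down, z forward; pixel columns grow to the right and rows downward; lengths in mm; the calibration is good to about 2 mm. A picture is of the moment at which its call begins. camera_params takes no time and is no camera call.
- hand_in(): hands the job in; it is judged then, once.
Trained networks look in the newest picture that a camera, given by its name, has taken for a name from the list of things; names that differ only in an ending like _2 or _b are one class to them, and where a whole thing is asked for, a point or a joint stands for the part that bears it (a point fixed in the world has none). Each returns a list of dicts, best first, with "conf" (0 to 1); they miss things now and then, are a little off and sometimes report something else, mostly with a low value. They report only what shows in the picture. A call takes as long as a camera call. They do not tell look-alikes from the thing itself.
- masks_of(camera, label): "pixels" (480x640 bool, what is visible of it) and "at" ([column, row] in pixels, amid what is visible of it).
- pinpoint(camera, label): "at" ([column, row] in pixels: a listed point, or the origin of a listed thing).
The state is a dict: "time": time; "joint_pos": joint angles; "qd": joint speeds; "joint_efforts": joint torques, N m; "tool_pos": TCP position; "tcp_rot": TCP orientation; "ft_force": force on the tool from outside, world axes, zero at the start; "wrist_torque": the same for the moment, N m; "finger_gap": finger opening in mm; "grip_force": force on a finger pad.
Only numpy, scipy, OpenCV 4.12 (cv2) and the standard library are available. Lean on these libraries where they do the work, as an engineer would, in place of code of your own. Each camera call takes 0.05 s, during which the arm holds its last target. There are 200 camera calls.

## Working session

There is one attempt and no reset: what is moved stays moved. The work goes in short steps, Python scripts to look and compute and a tool call to move; the robot and the scene stay as the last step left them, time stands still between calls to the robot, and variables do not carry over. Pictures are saved under pics/ and viewed, at most 10 in all, crops included, and the job is handed in when it is done.

Besides the shell and the picture viewer there is one more tool, called after "Emit:" as name(argument=value, ...) on one line, values as JSON. step_arm: Moves the arm, as the interface text tells. Its arguments: {"type":"object","properties":{"targets":{"type":"array","items":{"type":"object","properties":{"angular":{"type":"array","items":{"type":"number","minimum":-1,"maximum":1}},"dp":{"type":"array","items":{"type":"number","minimum":-1,"maximum":1}},"fingers":{"type":"number"}}}},"newtons":{"type":"number"}},"required":["targets"]}

```bash
mkdir -p pics; ls; cat > h.py <<'E'
import numpy as np,cv2
from bench import *
def cam(n):
    p=camera_params(n);f=240/np.tan(np.radians(p['vfov'])/2)
    return f,p['cx'],p['cy'],np.array(p['R']),np.array(p['t'])
def ray(n,uv,z):
    f,cx,cy,R,t=cam(n);d=R.T@np.array([(uv[0]-cx)/f,(uv[1]-cy)/f,1]);o=-R.T@t
    return o+d*(z-o[2])/d[2]
def proj(n,X):
    f,cx,cy,R,t=cam(n);c=R@np.array(X)+t
    return np.array([f*c[0]/c[2]+cx,f*c[1]/c[2]+cy])
E
python3 - <<'E'
from h import *
ims=[snapshot(n) for n in("scene","top")]
for n,i in zip(("scene","top"),ims): cv2.imwrite(f"pics/{n}0.png",i); print(n,cam(n)[0],cam(n)[3:],camera_params(n).keys())
for n in("scene","top"):
  for l in("line_mid","dial_face","thick_master","thin_master","lever_knob","comparator","dial_contact"):
    print(n,l,[(np.round(d['at'],1).tolist(),round(d['conf'],2)) for d in pinpoint(n,l)[:4]])
s=sense();print(s['time'],s['tool_pos'],s['tcp_rot'],s['ft_force'])
E
```

```text
pics
scene 563.4684369082902 (array([[-0.61655281,  0.78720489,  0.01308054],
       [ 0.54622239,  0.43965825, -0.71298087],
       [-0.56701299, -0.43244547, -0.70106147]]), array([ 338.60788766, -254.96721898, 1814.06650661])) dict_keys(['vfov', 'cx', 'cy', 'R', 't'])
top 581.9842047035557 (array([[ 2.69511760e-02, -9.99636343e-01,  9.03293519e-04],
       [-9.81432390e-01, -2.66320230e-02, -1.89950518e-01],
       [ 1.89905497e-01,  4.23286831e-03, -9.81793250e-01]]), array([  -5.03220178,  583.22727327, 1097.50191015])) dict_keys(['vfov', 'cx', 'cy', 'R', 't'])
scene line_mid [([349.7, 277.8], 0.97), ([341.8, 255.6], 0.51), ([320.3, 244.3], 0.17)]
scene dial_face [([341.2, 256.3], 0.85), ([341.2, 314.3], 0.17)]
scene thick_master [([366.3, 289.0], 0.79), ([285.6, 237.2], 0.63)]
scene thin_master []
scene lever_knob [([319.1, 240.0], 0.6)]
scene comparator [([341.4, 296.4], 0.86), ([368.8, 292.5], 0.53)]
scene dial_contact []
top line_mid [([276.3, 255.9], 0.76)]
top dial_face [([275.8, 234.1], 0.82), ([177.2, 245.3], 0.74)]
top thick_master [([243.4, 260.0], 0.68), ([386.2, 271.5], 0.59), ([324.5, 208.4], 0.28)]
top thin_master [([308.2, 263.1], 0.75)]
top lever_knob [([313.8, 232.8], 0.72)]
top comparator [([314.5, 231.2], 0.64), ([280.2, 247.0], 0.57)]
top dial_contact []
0.8 [213.50784247 560.73547539 205.20978447] [1.79998761e+02 7.84137471e-04 1.59152496e+02] [-0.68639537 -0.16125153  0.32424659]
```

```bash
python3 - <<'E'
import cv2
a=cv2.imread("pics/top0.png")[160:340,140:420];b=cv2.imread("pics/scene0.png")[190:350,250:450]
cv2.imwrite("pics/topc.png",cv2.resize(a,(784,504),interpolation=2));cv2.imwrite("pics/scenec.png",cv2.resize(b,(740,592),interpolation=2))
E
```

```text
(no output)
```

View pics/topc.png

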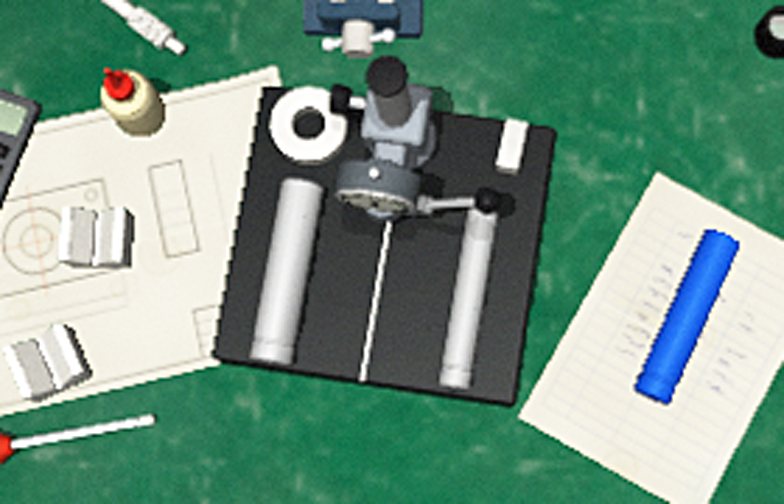

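View pics/scenec.png

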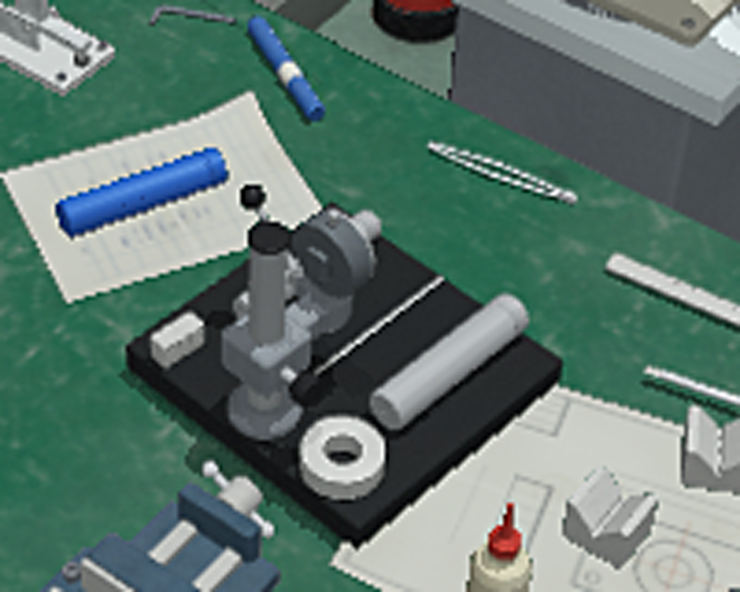

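View pics/top0.png

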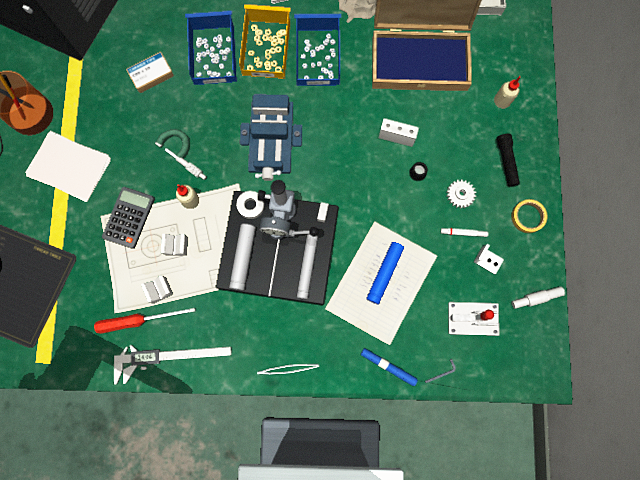

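Top view candidates for the thick master:
- Left steel cylinder (243,257): clearly wider, about 14 px.
- Right steel cylinder (308,263): thinner, about 9 px, with the lever knob above its far end.
- Blue cylinder (386,271) on paper: look-alike.

I choose the left one. The line runs (270,296) to (279,238), and the knob is at (313,232).

```bash
python3 - <<'E'
from h import *
im=cv2.imread("pics/top0.png").astype(float);g=im.mean(2)
# line: weighted centroid per row between columns
pts=[]
for r in range(242,295):
    c0=270.0+(296-r)*(279-270)/(296-238.); cs=np.arange(int(round(c0))-5,int(round(c0))+6)
    w=g[r,cs]-np.median(g[r,cs]); w[w<15]=0
    if w.sum()>30: pts.append(((w*cs).sum()/w.sum(),r))
pts=np.array(pts);W=np.array([ray("top",p,30)[:2] for p in pts])
c=W.mean(0);d=np.linalg.svd(W-c)[2][0];d*=np.sign(d[0]);n=np.array([-d[1],d[0]])
print("line",c,np.degrees(np.arctan2(d[1],d[0])),"resid",np.std((W-c)@n),"ext",((W-c)@d).min(),((W-c)@d).max())
# near end by intensity along the line
for s in range(-100,-50,2):
    X=np.r_[c+d*s,30];u=proj("top",X);print(s,int(cv2.getRectSubPix(g.astype(np.float32),(1,1),(float(u[0]),float(u[1])))[0,0]),end='; ')
print()
for l,nm,z in(("thick_master",(243,260),45),("thin_master",(308,263),41)):
    for lab in("thick_master","thin_master"):
      for m in masks_of("top",lab):
        if np.hypot(*(np.array(m['at'])-nm))<12:
            ys,xs=np.nonzero(m['pixels']);P=np.array([ray("top",p,z)[:2] for p in zip(xs,ys)])
            cc=P.mean(0);e=np.linalg.svd(P-cc)[2][0];e*=np.sign(e[0]);q=np.array([-e[1],e[0]])
            print(l,lab,round(m['conf'],2),cc,np.degrees(np.arctan2(e[1],e[0])),"len/wid",np.ptp(np.percentile((P-cc)@e,[.5,99.5])),np.ptp(np.percentile((P-cc)@q,[1,99])))
for nme in("top","scene"):
    for l in("lever_knob","dial_face","line_mid"): print(nme,l,pinpoint(nme,l)[:1])
# triangulate
print("linemid top",ray("top",(276.3,255.9),30),"scene",ray("scene",(349.7,277.8),30))
E
```

```text
line [531.00895949 104.42899083] -7.101671035196007 resid 0.27984381708445477 ext -53.0343439684298 53.68689583569392
-100 73; -98 73; -96 75; -94 75; -92 76; -90 76; -88 78; -86 76; -84 78; -82 77; -80 77; -78 78; -76 85; -74 87; -72 84; -70 81; -68 75; -66 74; -64 76; -62 81; -60 59; -58 54; -56 159; -54 252; -52 245; 
thick_master thick_master 0.62 [549.74474908 167.38839391] -7.335465424547076 len/wid 130.43807766018057 29.643559634101127
thin_master thin_master 0.66 [532.56320277  37.76355692] -7.9864267130167885 len/wid 123.47308913585229 20.463762669908284
top lever_knob [{'at': [313.8, 232.8], 'conf': 0.72}]
top dial_face [{'at': [275.8, 234.1], 'conf': 0.82}]
top line_mid [{'at': [276.3, 255.9], 'conf': 0.76}]
scene lever_knob [{'at': [319.1, 240.0], 'conf': 0.6}]
scene dial_face [{'at': [341.2, 256.3], 'conf': 0.85}]
scene line_mid [{'at': [349.7, 277.8], 'conf': 0.97}]
linemid top [555.62972597  99.75895473  30.        ] scene [550.21133399  98.47907646  30.        ]
```

Emit:
step_arm(targets=[{"angular": [0,0,-0.02],"dp": [-0.12,-0.07,0],"fingers": 0},{"angular": [0,0,-0.04],"dp": [-0.25,-0.14,0],"fingers": 0},{"angular": [0,0,-0.06],"dp": [-0.4,-0.22,0],"fingers": 0},{"angular": [0,0,-0.0764],"dp": [-0.55,-0.3,0],"fingers": 0},{"angular": [0,0,-0.0764],"dp": [-0.7,-0.4,0],"fingers": 0},{"angular": [0,0,-0.0764],"dp": [-0.85,-0.48,0],"fingers": 0},{"angular": [0,0,-0.0764],"dp": [-1,-0.56,0],"fingers": 0},{"angular": [0,0,-0.0764],"dp": [-1,-0.56,0],"fingers": 0}])

```text
time: 2.3
tool_pos: [361.9, 383.5, 205.4]
tcp_rot: [-180.0, 0.0, 172.7]
ft_force: [-0.6, -0.3, -0.2]
finger_gap: 85.8
grip_force: 0.0
```

Emit:
step_arm(targets=[{"angular": [0,0,0],"dp": [-0.15,-0.14,0],"fingers": 0},{"angular": [0,0,0],"dp": [-0.32,-0.3,0],"fingers": 0},{"angular": [0,0,0],"dp": [-0.5,-0.48,0],"fingers": 0},{"angular": [0,0,0],"dp": [-0.68,-0.65,0],"fingers": 0},{"angular": [0,0,0],"dp": [-0.85,-0.81,0],"fingers": 0},{"angular": [0,0,0],"dp": [-0.95,-0.91,0],"fingers": 0},{"angular": [0,0,0],"dp": [-1,-0.96,0],"fingers": 0},{"angular": [0,0,0],"dp": [-1,-0.96,0],"fingers": 0}])

```text
time: 3.3
tool_pos: [535.3, 169.9, 205.0]
tcp_rot: [180.0, -0.0, 172.9]
ft_force: [-0.3, 0.7, -0.2]
finger_gap: 85.2
grip_force: 0.0
```

```bash
python3 - <<'E'
from h import *
s=sense();print(s['time'],s['tool_pos'],s['tcp_rot'])
cv2.imwrite("pics/s1.png",cv2.resize(snapshot("scene")[150:350,250:510],(780,600),interpolation=2))
# scene-camera check of thick cylinder axis and line
im=cv2.imread("pics/scene0.png")
o=np.array([576.6,98.7,30]);d=np.array([.9923,-.1236,0]);n=np.array([.1236,.9923,0])
for x,y,z in((-102,0,0),(47,0,0),(-102,65,15),(30,65,15),(-103,110,0),(103,110,0),(103,-110,0)): print((x,y,z),proj("scene",o+d*x+n*y+[0,0,z]),proj("top",o+d*x+n*y+[0,0,z]))
E
```

```text
3.3 [535.25930732 169.94530523 205.03699126] [ 1.79987858e+02 -2.85003253e-02  1.72872067e+02]
(-102, 0, 0) [370.41961338 263.6835509 ] [268.8328191  295.49052017]
(47, 0, 0) [330.64406624 293.60751689] [281.04058836 223.29319048]
(-102, 65, 15) [390.05127995 272.72746451] [235.61620955 289.77826495]
(30, 65, 15) [354.89490961 300.34876679] [247.28391926 225.05837804]
(-103, 110, 0) [403.40246111 285.93675094] [214.4034849  287.70196305]
(103, 110, 0) [347.55360876 331.70440778] [232.84590789 189.264907  ]
(103, -110, 0) [284.10114828 281.71854391] [338.38464668 204.83803256]
```

View pics/s1.png

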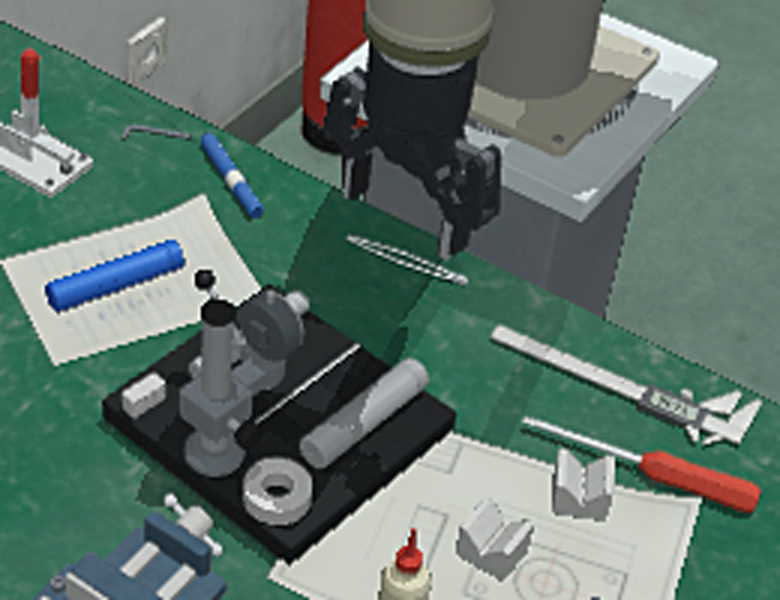

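Emit:
step_arm(targets=[{"angular": [0,0,0],"dp": [-0.01,0,0.1],"fingers": 0},{"angular": [0,0,0],"dp": [-0.02,0,0.25],"fingers": 0},{"angular": [0,0,0],"dp": [-0.03,0,0.42],"fingers": 0},{"angular": [0,0,0],"dp": [-0.035,0,0.56],"fingers": 0},{"angular": [0,0,0],"dp": [-0.035,0,0.68],"fingers": 0},{"angular": [0,0,0],"dp": [-0.035,0,0.77],"fingers": 0},{"angular": [0,0,0],"dp": [-0.035,0,0.83],"fingers": 0.1},{"angular": [0,0,0],"dp": [-0.035,0,0.845],"fingers": 0.3}])

```text
time: 4.35
tool_pos: [541.7, 169.0, 35.3]
tcp_rot: [-180.0, -0.1, 172.9]
ft_force: [-1.1, -0.0, -0.6]
finger_gap: 60.8
grip_force: 0.0
```

Emit:
step_arm(targets=[{"angular": [0,0,0],"dp": [0,0,0],"fingers": 0.4},{"angular": [0,0,0],"dp": [0,0,0],"fingers": 0.5},{"angular": [0,0,0],"dp": [0,0,0],"fingers": 0.55},{"angular": [0,0,0],"dp": [0,0,0],"fingers": 0.58},{"angular": [0,0,0],"dp": [0,0,0],"fingers": 0.58},{"angular": [0,0,0],"dp": [0,0,0],"fingers": 0.58},{"angular": [0,0,0],"dp": [0,0,0],"fingers": 0.58},{"angular": [0,0,0],"dp": [0,0,0],"fingers": 0.58}], newtons=20)

```text
time: 5.35
tool_pos: [542.2, 168.8, 36.1]
tcp_rot: [-180.0, -0.0, 172.9]
ft_force: [0.8, 0.6, -0.6]
finger_gap: 35.9
grip_force: 0.0
```

```bash
python3 - <<'E'
from h import *
s=sense();print(s['time'],s['tool_pos'],s['ft_force'],s['finger_gap'])
a=snapshot("scene")[200:325,310:470];b=snapshot("top")[180:305,200:360]
cv2.imwrite("pics/c2.png",np.vstack([cv2.resize(a,(384,300),interpolation=2),cv2.resize(b,(384,300),interpolation=2)]))
E
```

```text
5.35 [542.22431318 168.81290141  36.1459954 ] [ 0.83306597  0.59122915 -0.64772677] 35.89404867451249
```

View pics/c2.png

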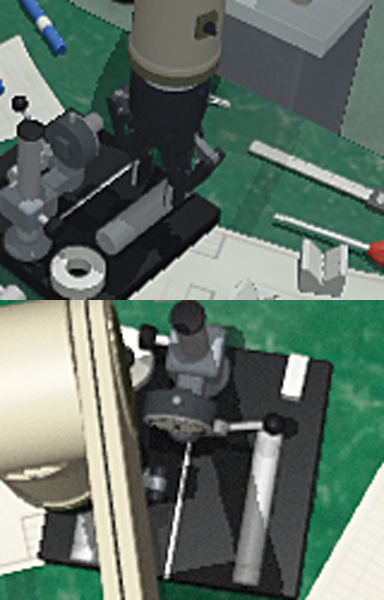

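Emit:
step_arm(targets=[{"angular": [0,0,0],"dp": [0,-0.01,0],"fingers": 0.58},{"angular": [0,0,0],"dp": [0,-0.03,0],"fingers": 0.58},{"angular": [0,0,0],"dp": [0,-0.06,0],"fingers": 0.58},{"angular": [0,0,0],"dp": [0,-0.09,0],"fingers": 0.58},{"angular": [0,0,0],"dp": [0,-0.12,0],"fingers": 0.58},{"angular": [0,0,0],"dp": [0,-0.15,0],"fingers": 0.58},{"angular": [0,0,0],"dp": [0,-0.175,0],"fingers": 0.58},{"angular": [0,0,0],"dp": [0,-0.19,0],"fingers": 0.58}])

```text
time: 6.45
tool_pos: [537.5, 130.7, 36.2]
tcp_rot: [-180.0, -0.0, 172.9]
ft_force: [-0.1, 0.4, -0.0]
finger_gap: 36.1
grip_force: 0.0
```

Emit:
step_arm(targets=[{"angular": [0,0,0],"dp": [0,-0.02,0],"fingers": 0.58},{"angular": [0,0,0],"dp": [0,-0.045,0],"fingers": 0.58},{"angular": [0,0,0],"dp": [0,-0.07,0],"fingers": 0.58},{"angular": [0,0,0],"dp": [0,-0.095,0],"fingers": 0.58},{"angular": [0,0,0],"dp": [0,-0.115,0],"fingers": 0.58},{"angular": [0,0,0],"dp": [0,-0.13,0],"fingers": 0.58},{"angular": [0,0,0],"dp": [0,-0.135,0],"fingers": 0.58},{"angular": [0,0,0],"dp": [0,-0.135,0],"fingers": 0.58}])

```text
time: 7.45
tool_pos: [534.2, 104.3, 36.2]
tcp_rot: [180.0, -0.0, 172.9]
ft_force: [-0.0, 0.2, 0.6]
finger_gap: 35.8
grip_force: 0.0
```

Emit:
step_arm(targets=[{"angular": [0,0,0],"dp": [0,0,0],"fingers": 0.6},{"angular": [0,0,0],"dp": [0,0,0],"fingers": 0.62},{"angular": [0,0,0],"dp": [0,0,0],"fingers": 0.64},{"angular": [0,0,0],"dp": [0,0,0],"fingers": 0.645},{"angular": [0,0,0],"dp": [0,0,0],"fingers": 0.645},{"angular": [0,0,0],"dp": [0,0,0],"fingers": 0.645},{"angular": [0,0,0],"dp": [0,0,0],"fingers": 0.64},{"angular": [0,0,0],"dp": [0,0,0],"fingers": 0.62}])

```text
time: 8.45
tool_pos: [534.2, 104.3, 36.2]
tcp_rot: [-180.0, -0.0, 172.9]
ft_force: [0.1, 0.2, 0.5]
finger_gap: 32.2
grip_force: 0.0
```

Emit:
step_arm(targets=[{"angular": [0,0,0],"dp": [0,0,0],"fingers": 0.5},{"angular": [0,0,0],"dp": [0,0,0],"fingers": 0.4},{"angular": [0,0,0],"dp": [0,0,-0.08],"fingers": 0.4},{"angular": [0,0,0],"dp": [0,0,-0.25],"fingers": 0.4},{"angular": [0,0,0],"dp": [0.02,0,-0.45],"fingers": 0.4},{"angular": [0,0,0],"dp": [0.1,0.1,-0.65],"fingers": 0.4},{"angular": [0,0,0],"dp": [0.2,0.3,-0.8],"fingers": 0.4},{"angular": [0,0,0],"dp": [0.3,0.5,-0.85],"fingers": 0.4}])

```text
time: 9.45
tool_pos: [488.1, 212.3, 210.7]
tcp_rot: [179.9, 0.3, 172.8]
ft_force: [0.9, 0.3, 0.0]
finger_gap: 51.1
grip_force: 0.0
```

Emit:
step_arm(targets=[{"angular": [0,0,0],"dp": [0,0.2,0],"fingers": 0.6},{"angular": [0,0,0],"dp": [0,0.4,0],"fingers": 0.9},{"angular": [0,0,0],"dp": [0,0.5,0],"fingers": 1},{"angular": [0,0,0],"dp": [0,0.6,0],"fingers": 1},{"angular": [0,0,0],"dp": [0,0.65,0],"fingers": 1},{"angular": [0,0,0],"dp": [0,0.7,0],"fingers": 1},{"angular": [0,0,0],"dp": [0,0.7,0],"fingers": 1},{"angular": [0,0,0],"dp": [0,0.7,0],"fingers": 1}])

```text
time: 10.45
tool_pos: [504.4, 349.3, 206.1]
tcp_rot: [-180.0, -0.0, 172.9]
ft_force: [0.3, -0.0, 0.2]
finger_gap: -0.2
grip_force: 0.0
```

```bash
python3 - <<'E'
from h import *
s=sense();print(s['time'],s['tool_pos'])
im=snapshot("top");cv2.imwrite("pics/top3.png",im)
cv2.imwrite("pics/c3.png",cv2.resize(im[180:310,200:360],(738,600),interpolation=2))
c=np.array([531.01,104.43]);d=np.array([.9923,-.1236]);n=np.array([.1236,.9923])
for m in masks_of("top","thick_master"):
    ys,xs=np.nonzero(m['pixels']);P=np.array([ray("top",p,45)[:2] for p in zip(xs,ys)])
    cc=P.mean(0);e=np.linalg.svd(P-cc)[2][0];e*=np.sign(e[0])
    print(np.round(m['conf'],2),m['at'],"perp",(cc-c)@n,"along",(cc-c)@d-46,"ang",np.degrees(np.arctan2(e[1],e[0]))+7.1,"ext",np.percentile((P-c)@d-46,[1,99]),np.percentile((P-c)@n,[1,99]))
E
```

```text
10.45 [504.38750004 349.33975254 206.1425539 ]
0.9 [383.8, 272.0] perp -220.72522762267613 along -24.427343315480908 ang -16.432374914992806 ext [-85.58352072  37.6603769 ] [-247.99693672 -193.55701925]
0.7 [243.5, 256.6] perp 64.54155800774456 along -35.35389251102183 ang 0.5919114354365878 ext [-99.53820905  30.19519882] [49.66918166 79.39111899]Traceback (most recent call last):
  File "<stdin>", line 7, in <module>
  File "h.py", line 7, in ray
    f,cx,cy,R,t=cam(n);d=R.T@np.array([(uv[0]-cx)/f,(uv[1]-cy)/f,1]);o=-R.T@t
                ~~~^^^
  File "h.py", line 4, in cam
    p=camera_params(n);f=240/np.tan(np.radians(p['vfov'])/2)
ValueError: time passes only in moves, steps and waits
```

View pics/c3.png

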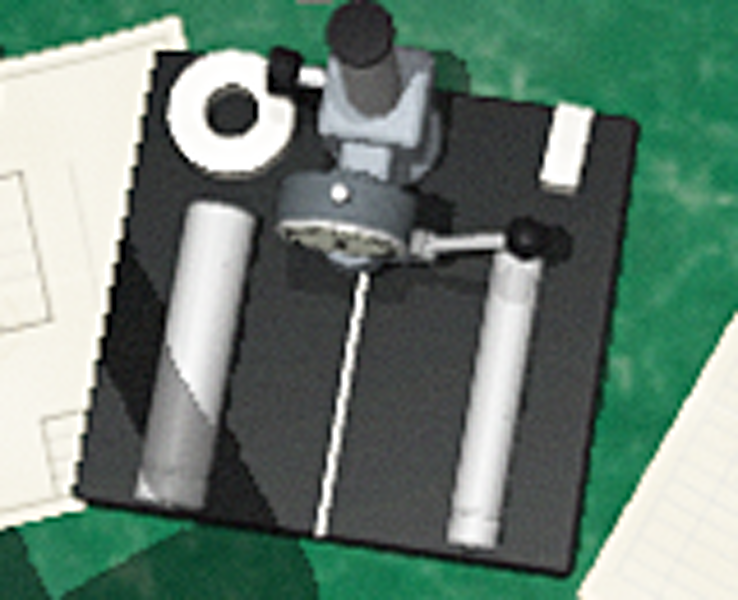

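```bash
python3 - <<'E'
from h import *
d=np.array([.9923,-.1236,0]);n=np.array([.1236,.9923,0]);T=np.array([542.2,168.8,36.])
P={k:camera_params(k) for k in("scene","top")}
np.save("cams.npy",P,allow_pickle=True)
def pr(k,X):
    p=P[k];f=240/np.tan(np.radians(p['vfov'])/2);c=np.array(p['R'])@X+np.array(p['t']);return np.round([f*c[0]/c[2]+p['cx'],f*c[1]/c[2]+p['cy']],1)
for o in(18,-18):
  for z in(36,50,65): X=T+n*o+[0,0,z-36]; s=pr("scene",X);t=pr("top",X); print(o,z,"scene crop",(s-[310,200])*2.4,"top crop",(t-[200,180])*2.4+[0,300])
E
sed -i 's/^def cam(n):/P=np.load("cams.npy",allow_pickle=True).item()\ndef cam(n):/; s/p=camera_params(n);/p=P[n];/' h.py
python3 -c "
import cv2
a=cv2.imread('pics/c2.png')[130:260,60:260]
cv2.imwrite('pics/c2b.png',cv2.resize(a,(800,520),interpolation=2))"
```

```text
18 36 scene crop [168.   218.88] top crop [ 78.   491.52]
18 50 scene crop [169.2  209.76] top crop [ 75.6  488.64]
18 65 scene crop [170.4  199.92] top crop [ 72.72 485.76]
-18 36 scene crop [141.84 200.16] top crop [120.48 497.76]
-18 50 scene crop [142.8  191.28] top crop [118.56 495.12]
-18 65 scene crop [144.   181.44] top crop [116.4  492.24]
```

View pics/c2b.png

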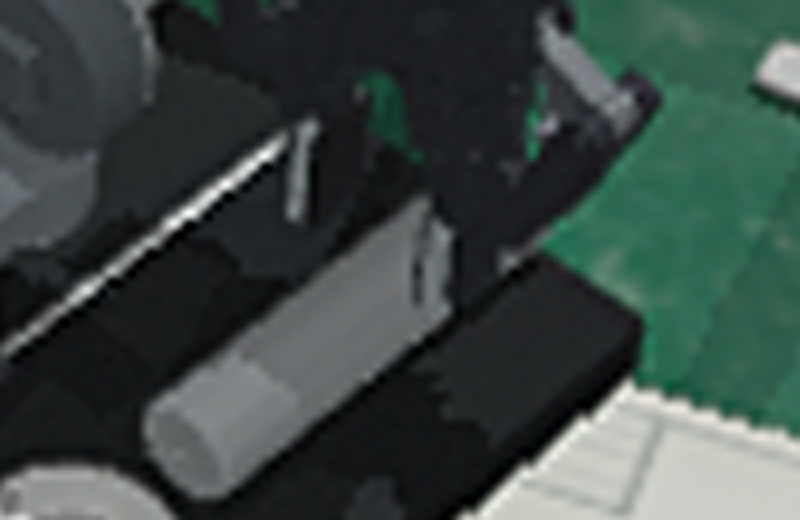

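The cylinder is still at its original place: perp 64.5 mm, and the same pixels around (243,257). In the close-up the fingertips look higher than I assumed. I'll check the true tip height by touching the cylinder's top with shut fingers.

Emit:
step_arm(targets=[{"angular": [0,0,0],"dp": [-0.05,-0.15,0],"fingers": 1},{"angular": [0,0,0],"dp": [-0.12,-0.35,0],"fingers": 1},{"angular": [0,0,0],"dp": [-0.2,-0.6,0.05],"fingers": 1},{"angular": [0,0,0],"dp": [-0.27,-0.8,0.2],"fingers": 1},{"angular": [0,0,0],"dp": [-0.3,-0.87,0.4],"fingers": 1},{"angular": [0,0,0],"dp": [-0.3,-0.87,0.55],"fingers": 1},{"angular": [0,0,0],"dp": [-0.3,-0.87,0.63],"fingers": 1},{"angular": [0,0,0],"dp": [-0.3,-0.87,0.65],"fingers": 1}])

```text
time: 11.55
tool_pos: [541.9, 169.7, 75.5]
tcp_rot: [-180.0, -0.1, 172.9]
ft_force: [-0.4, -0.6, -0.0]
finger_gap: -0.2
grip_force: 0.0
```

Emit:
step_arm(targets=[{"angular": [0,0,0],"dp": [0,0,0.01],"fingers": 1},{"angular": [0,0,0],"dp": [0,0,0.02],"fingers": 1},{"angular": [0,0,0],"dp": [0,0,0.03],"fingers": 1},{"angular": [0,0,0],"dp": [0,0,0.04],"fingers": 1},{"angular": [0,0,0],"dp": [0,0,0.05],"fingers": 1},{"angular": [0,0,0],"dp": [0,0,0.055],"fingers": 1},{"angular": [0,0,0],"dp": [0,0,0.06],"fingers": 1},{"angular": [0,0,0],"dp": [0,0,0.06],"fingers": 1}])

```text
time: 12.55
tool_pos: [542.3, 169.8, 64.1]
tcp_rot: [-180.0, -0.0, 172.9]
ft_force: [0.2, 0.0, -0.4]
finger_gap: -0.0
grip_force: 0.0
```

Emit:
step_arm(targets=[{"angular": [0,0,0],"dp": [0,0,0.003],"fingers": 1},{"angular": [0,0,0],"dp": [0,0,0.006],"fingers": 1},{"angular": [0,0,0],"dp": [0,0,0.009],"fingers": 1},{"angular": [0,0,0],"dp": [0,0,0.012],"fingers": 1},{"angular": [0,0,0],"dp": [0,0,0.015],"fingers": 1},{"angular": [0,0,0],"dp": [0,0,0.018],"fingers": 1},{"angular": [0,0,0],"dp": [0,0,0.02],"fingers": 1},{"angular": [0,0,0],"dp": [0,0,0.02],"fingers": 1}])

```text
time: 13.55
tool_pos: [542.3, 169.8, 60.2]
tcp_rot: [-180.0, -0.0, 172.9]
ft_force: [0.1, -0.4, 0.1]
finger_gap: -0.3
grip_force: 0.0
```

Emit:
step_arm(targets=[{"angular": [0,0,0],"dp": [0,0,0.002],"fingers": 1},{"angular": [0,0,0],"dp": [0,0,0.004],"fingers": 1},{"angular": [0,0,0],"dp": [0,0,0.006],"fingers": 1},{"angular": [0,0,0],"dp": [0,0,0.008],"fingers": 1},{"angular": [0,0,0],"dp": [0,0,0.01],"fingers": 1},{"angular": [0,0,0],"dp": [0,0,0.01],"fingers": 1},{"angular": [0,0,0],"dp": [0,0,0.01],"fingers": 1},{"angular": [0,0,0],"dp": [0,0,0.01],"fingers": 1}])

```text
time: 14.55
tool_pos: [542.4, 169.8, 58.2]
tcp_rot: [-180.0, -0.0, 172.9]
ft_force: [-0.6, -0.3, 0.3]
finger_gap: -0.0
grip_force: 0.0
```

```bash
python3 - <<'E'
from h import *
s=sense();print(s['time'],s['tool_pos'],s['ft_force'])
a=snapshot("scene");b=snapshot("top")
cv2.imwrite("pics/s4.png",a);cv2.imwrite("pics/t4.png",b)
T=s['tool_pos'];print(proj("scene",T),proj("top",T))
u=proj("scene",T).astype(int)
a=a[u[1]-40:u[1]+40,u[0]-50:u[0]+50]
cv2.imwrite("pics/c4.png",cv2.resize(a,(750,600),interpolation=2))
E
```

```text
14.55 [542.35002936 169.82098858  58.18830386] [-0.64890508 -0.33646856  0.28096875]
[375.54256964 281.49873434] [239.34126058 259.23989148]
```

View pics/c4.png

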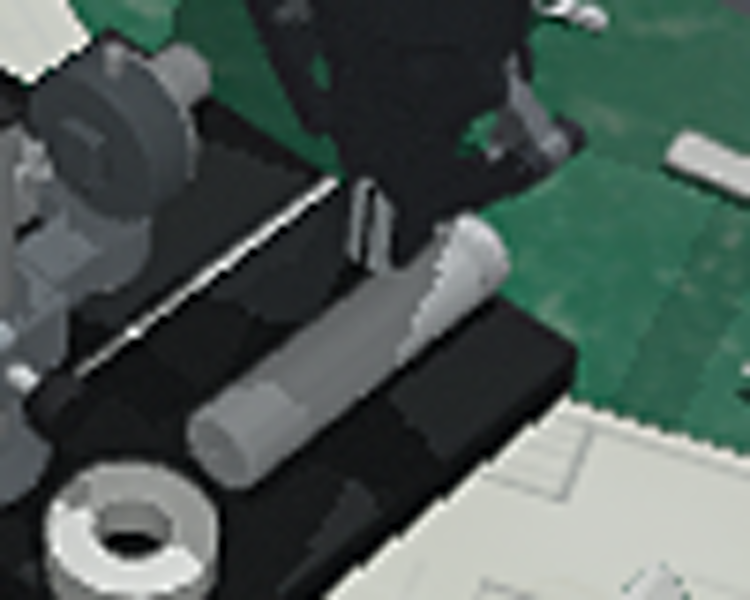

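The fingertip shows about 4 px above its predicted spot in the scene view (crop 375,270 against 375,300). So the real tip is roughly 15 mm higher than the reported TCP, and the first pass went over the cylinder. I'll lower until I feel contact.

Emit:
step_arm(targets=[{"angular": [0,0,0],"dp": [0,0,0.005],"fingers": 1},{"angular": [0,0,0],"dp": [0,0,0.01],"fingers": 1},{"angular": [0,0,0],"dp": [0,0,0.015],"fingers": 1},{"angular": [0,0,0],"dp": [0,0,0.02],"fingers": 1},{"angular": [0,0,0],"dp": [0,0,0.025],"fingers": 1},{"angular": [0,0,0],"dp": [0,0,0.03],"fingers": 1},{"angular": [0,0,0],"dp": [0,0,0.03],"fingers": 1},{"angular": [0,0,0],"dp": [0,0,0.03],"fingers": 1}])

```text
time: 15.65
tool_pos: [542.4, 169.8, 52.2]
tcp_rot: [-180.0, 0.0, 172.9]
ft_force: [-0.2, -0.9, -0.1]
finger_gap: 0.1
grip_force: 0.0
```

Emit:
step_arm(targets=[{"angular": [0,0,0],"dp": [0,0,0.004],"fingers": 1},{"angular": [0,0,0],"dp": [0,0,0.008],"fingers": 1},{"angular": [0,0,0],"dp": [0,0,0.012],"fingers": 1},{"angular": [0,0,0],"dp": [0,0,0.016],"fingers": 1},{"angular": [0,0,0],"dp": [0,0,0.02],"fingers": 1},{"angular": [0,0,0],"dp": [0,0,0.02],"fingers": 1},{"angular": [0,0,0],"dp": [0,0,0.02],"fingers": 1},{"angular": [0,0,0],"dp": [0,0,0.02],"fingers": 1}])

```text
time: 16.65
tool_pos: [542.4, 169.8, 48.2]
tcp_rot: [-180.0, 0.0, 172.9]
ft_force: [-0.1, 0.4, -0.0]
finger_gap: 0.0
grip_force: 0.0
```

```bash
python3 - <<'E'
from h import *
s=sense();print(s['time'],s['tool_pos'],s['joint_pos'],s['ft_force'],s['joint_efforts'])
a=snapshot("scene")
cv2.imwrite("pics/s5.png",a)
# blink: difference from s4 where gripper tip moved
b=cv2.imread("pics/s4.png");D=cv2.absdiff(a,b).max(2)
ys,xs=np.nonzero(D[255:300,345:400]>40);print(list(zip(xs+345,ys+255))[:60])
T=s['tool_pos'];print(proj("scene",T))
for lab in("thick_master",):
  for m in masks_of("scene",lab): 
    yy,xx=np.nonzero(m['pixels']);print(m['at'],m['conf'],xx.min(),xx.max(),yy.min(),yy.max())
# predicted cylinder ends scene
o=np.array([576.6,98.7,45]);d=np.array([.9923,-.1236,0]);n=np.array([.1236,.9923,0])
for x in(-100,-44,30):print(x,proj("scene",o+d*x+n*65),proj("scene",o+d*x+n*65+[0,0,15]))
E
```

```text
16.65 [542.40916535 169.79691075  48.22627692] [ 1.22153367e+01  1.00988767e+01  9.93507879e+01 -2.14898818e-03
  7.05464924e+01 -7.06916526e+01] [-0.07483209  0.44395204 -0.03472933] [ 3.11272386e-03 -5.48699355e+01 -4.56474102e+01 -3.53768892e-04
  1.41164030e-03  6.94646201e-05]
[(np.int64(363), np.int64(255)), (np.int64(395), np.int64(255)), (np.int64(396), np.int64(255)), (np.int64(363), np.int64(256)), (np.int64(390), np.int64(256)), (np.int64(393), np.int64(256)), (np.int64(396), np.int64(256)), (np.int64(397), np.int64(256)), (np.int64(399), np.int64(256)), (np.int64(364), np.int64(257)), (np.int64(388), np.int64(257)), (np.int64(389), np.int64(257)), (np.int64(390), np.int64(257)), (np.int64(393), np.int64(257)), (np.int64(394), np.int64(257)), (np.int64(397), np.int64(257)), (np.int64(399), np.int64(257)), (np.int64(364), np.int64(258)), (np.int64(388), np.int64(258)), (np.int64(389), np.int64(258)), (np.int64(393), np.int64(258)), (np.int64(394), np.int64(258)), (np.int64(397), np.int64(258)), (np.int64(398), np.int64(258)), (np.int64(399), np.int64(258)), (np.int64(365), 
[... 719 characters left out ...]
 (np.int64(390), np.int64(263)), (np.int64(391), np.int64(263)), (np.int64(396), np.int64(263)), (np.int64(397), np.int64(263)), (np.int64(398), np.int64(263)), (np.int64(399), np.int64(263)), (np.int64(370), np.int64(264)), (np.int64(389), np.int64(264)), (np.int64(390), np.int64(264)), (np.int64(391), np.int64(264)), (np.int64(397), np.int64(264)), (np.int64(373), np.int64(265))]
[375.18861652 284.21775872]
[287.4, 239.2] 0.85 266 310 230 253
[368.1, 293.5] 0.78 350 392 272 305
[338.2, 289.1] 0.25 283 401 241 336
-100 [389.54324183 273.12661478] [390.14000838 269.04644476]
-44 [375.0187027  284.53810811] [375.51799137 280.46056407]
30 [354.89490961 300.34876679] [355.25186944 296.28053841]
```

```bash
python3 - <<'E'
import cv2
for f in("s4","s5"):
    g=cv2.imread(f"pics/{f}.png",0)
    print(f,"cols 362..394")
    for r in range(262,300): print(r,''.join('%4d'%v for v in g[r,362:395]))
E
```

```text
s4 cols 362..394
262   26  21  22  29  44  54  58  56  34  28  31  29  31  30  29  28  31  26  28  30  29  30  30  29  28  27  32  29  63  39  24  26  29
263   41  23  26  22  21  30  48  51  41  27  27  25  27  28  28  28  29  28  29  30  28  29  28  28  30  27  26  33  26  26  27  28  47
264   41  41  43  40  16  19  74  82  51  30  29  51  40  26  28  30  29  28  30  29  29  30  30  27  26  30  29  29  29  28  28  29  27
265   39  39  38  32  31  89 194 187  32  23  63 134  99  25  24  29  29  30  29  29  29  28  26  30  28  29  29  29  30  28  28  26  23
266   38  36  31  50 113 184 179  20  25  29  97 115  10  63  24  28  27  30  29  29  26  29  28  29  29  29  29  28  24  26  30  29  41
267   33  31  79 141 241 133  20  32  28  29  99 111  23 124  60  24  26  30  29  29  29  29  29  28  29  27  26  25  31  41  65  65  97
268   27  87 190 178  14  25  33  30  28  32 119  85  41 117 117  48  24  29  28  29  30  32  26  24  21  29  19  37  65  91  91  89  88
269  112 183 178  18  31  36  33  34  29  35 118  83  38 114 113  66  23  28  30  31  27  26  23  30  80 103  72  84  80  81
[... 8645 characters left out ...]
 37  38  33  21
295  127 124 124 124 108 105 104 105  96  47  12  16  18  20  19  20  19  38  37  35  37  36  35  37  35  36  36  37  37  37  31  19  19
296  122 122 122 118 104 104 102  94  37  11  17  19  21  22  20  21  19  18  36  37  38  35  36  38  36  37  38  37  36  31  18  17  14
297  123 121 116 111 107  98  70  15  12  20  20  19  20  19  20  20  20  20  19  38  38  36  35  37  37  37  38  35  28  18  16  10  16
298  119 113 109 108  96  48   8  15  16  21  18  19  19  23  19  20  21  21  22  38  37  37  37  35  38  36  36  25  18  15   9  12 113
299  113 107 106  97  47   9  17  20  20  20  22  18  22  20  22  19  21  20  18  18  20  37  39  38  37  33  22  19  15   8  14 112 221
```

The finger is drawn in front of the cylinder's top and about 3 px above it, so the tip is still about 8–10 mm high. I'll keep lowering.

Emit:
step_arm(targets=[{"angular": [0,0,0],"dp": [0,0,0.005],"fingers": 1},{"angular": [0,0,0],"dp": [0,0,0.01],"fingers": 1},{"angular": [0,0,0],"dp": [0,0,0.015],"fingers": 1},{"angular": [0,0,0],"dp": [0,0,0.02],"fingers": 1},{"angular": [0,0,0],"dp": [0,0,0.023],"fingers": 1},{"angular": [0,0,0],"dp": [0,0,0.026],"fingers": 1},{"angular": [0,0,0],"dp": [0,0,0.028],"fingers": 1},{"angular": [0,0,0],"dp": [0,0,0.03],"fingers": 1}])

```text
time: 17.75
tool_pos: [542.4, 169.8, 42.2]
tcp_rot: [180.0, 0.0, 172.9]
ft_force: [-0.2, -0.3, -0.4]
finger_gap: 0.4
grip_force: 0.0
```

Emit:
step_arm(targets=[{"angular": [0,0,0],"dp": [0,0,0.004],"fingers": 1},{"angular": [0,0,0],"dp": [0,0,0.008],"fingers": 1},{"angular": [0,0,0],"dp": [0,0,0.012],"fingers": 1},{"angular": [0,0,0],"dp": [0,0,0.016],"fingers": 1},{"angular": [0,0,0],"dp": [0,0,0.02],"fingers": 1},{"angular": [0,0,0],"dp": [0,0,0.02],"fingers": 1},{"angular": [0,0,0],"dp": [0,0,0.02],"fingers": 1},{"angular": [0,0,0],"dp": [0,0,0.02],"fingers": 1}])

```text
time: 18.75
tool_pos: [542.4, 169.8, 38.2]
tcp_rot: [-180.0, 0.0, 172.9]
ft_force: [-0.8, -0.2, 0.3]
finger_gap: -0.0
grip_force: 0.0
```

```bash
python3 - <<'E'
from h import *
a=snapshot("scene");b=snapshot("top");cv2.imwrite("pics/s6.png",a);cv2.imwrite("pics/t6.png",b)
a=cv2.resize(a[245:315,335:415],(686,600),interpolation=2)[:, :]
a=cv2.resize(a,(460,402));b=cv2.resize(b[190:310,205:305],(335,402),interpolation=2)
cv2.imwrite("pics/c6.png",np.hstack([a,b]))
s=sense();print(s['time'],proj("scene",s['tool_pos']),proj("top",s['tool_pos']))
E
```

```text
18.85 [374.86930965 286.91453494] [240.70049378 260.80262885]
```

View pics/c6.png

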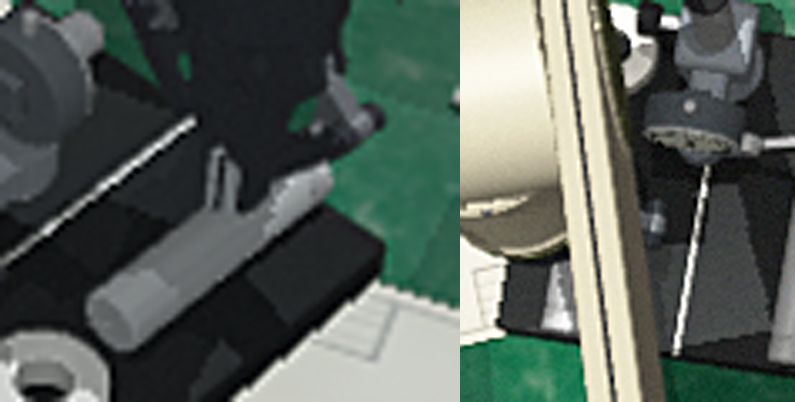

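The tip now shows at scene (374,282), right at the cylinder's top line, so contact should be close.

Emit:
step_arm(targets=[{"angular": [0,0,0],"dp": [0,0,0.002],"fingers": 1},{"angular": [0,0,0],"dp": [0,0,0.004],"fingers": 1},{"angular": [0,0,0],"dp": [0,0,0.006],"fingers": 1},{"angular": [0,0,0],"dp": [0,0,0.008],"fingers": 1},{"angular": [0,0,0],"dp": [0,0,0.01],"fingers": 1},{"angular": [0,0,0],"dp": [0,0,0.012],"fingers": 1},{"angular": [0,0,0],"dp": [0,0,0.012],"fingers": 1},{"angular": [0,0,0],"dp": [0,0,0.012],"fingers": 1}])

```text
time: 19.85
tool_pos: [542.4, 169.8, 35.8]
tcp_rot: [180.0, 0.0, 172.9]
ft_force: [0.2, -0.1, 0.5]
finger_gap: 0.2
grip_force: 0.0
```

Emit:
step_arm(targets=[{"angular": [0,0,0],"dp": [0,0,0.003],"fingers": 1},{"angular": [0,0,0],"dp": [0,0,0.006],"fingers": 1},{"angular": [0,0,0],"dp": [0,0,0.009],"fingers": 1},{"angular": [0,0,0],"dp": [0,0,0.012],"fingers": 1},{"angular": [0,0,0],"dp": [0,0,0.015],"fingers": 1},{"angular": [0,0,0],"dp": [0,0,0.018],"fingers": 1},{"angular": [0,0,0],"dp": [0,0,0.018],"fingers": 1},{"angular": [0,0,0],"dp": [0,0,0.018],"fingers": 1}])

```text
time: 20.85
tool_pos: [542.6, 170.4, 33.7]
tcp_rot: [180.0, 0.0, 172.9]
ft_force: [-6.6, 0.6, 12.6]
finger_gap: 0.1
grip_force: 6.5
```

```bash
python3 - <<'E'
from h import *
a=snapshot("scene");cv2.imwrite("pics/s7.png",a)
s=sense();print(s['time'],s['tool_pos'],s['ft_force'],s['wrist_torque'])
g=cv2.cvtColor(a,6);g6=cv2.imread("pics/s6.png",0)
for r in range(274,296): print(r,''.join('%4d'%v for v in g[r,364:388]),'   ',''.join('%4d'%v for v in g6[r,368:382]))
E
```

```text
20.9 [542.54315957 170.34983201  33.7083541 ] [-6.70128317  1.04907883 12.4218747 ] [ 0.01822489  1.18318821 -0.03982768]
274   39  34  34  34  34  34  31  75 116  37  97  62  25  28  28  30  30  29  31  30  28  29  26  23       36  31  30  97 114  14  97 116  72  23  29  29  29  27
275   35  34  36  37  36  33  26  79 115  12  97 117  53  24  27  29  30  32  31  28  23  23  18  42       34  33  28  96 111  20 116 112  93  19  27  28  31  29
276   34  36  34  34  35  32  30  98 112  18 117 113  94  21  29  30  32  28  25  22  29  42  74 124       35  32  29  97  86  21 114 111  88  21  28  29  27  25
277   35  36  36  34  35  34  30  99  87  20 115 111  89  21  27  28  28  25  40  46 101 126 181 172       34  31  37 119  85  39 113 110  63  20  28  28  27  30
278   34  35  35  36  36  33  34 119  86  40 114 111  64  21  29  28  27  33 103 124 187 170 163 157       34  32  39 118  83  43 113 112  41  25  28  27  24  38
279   37  36  36  34  34  31  37 119  84  39 114 111  41  25  29  28  24  30  97 120 166 159 153 145       35  31  45 118  57  64 112 112  38  27  28  27  36  78
280   
[... 1885 characters left out ...]
 106 108 108 106 103 105  97  47   7  18  38  38  36
292  111 112 109 107 107 108 108 106 105 104  96  48  12  17  39  38  37  36  37  35  34  37  37  35      107 108 107 105 103 104  93  38  10  16  40  37  36  35
293  109 109 106 108 109 107 105 104 103  94  31  13  19  20  37  37  36  37  36  37  37  35  38  36      109 107 105 104 101 101  13  13  16  19  36  37  38  35
294  109 108 107 108 107 105 105  98  71   6  14  19  20  20  21  37  38  37  35  36  37  37  37  36      105 105 104  97  46   7  14  19  20  19  20  37  37  37
295  124 125 107 107 105 106  99  47   8  17  18  23  20  21  19  19  38  39  38  37  38  35  36  35      104 104  96  48   8  19  19  20  21  19  22  20  37  38
```

Contact at last: fz is 12.6 N at TCP z 33.7, so the true tip is about 26 mm above the reported z. I'll rise, open, and straddle again 26 mm lower.

Emit:
step_arm(targets=[{"angular": [0,0,0],"dp": [0,0,-0.03],"fingers": 1},{"angular": [0,0,0],"dp": [0,0,-0.1],"fingers": 0.8},{"angular": [0,0,0],"dp": [0,0,-0.15],"fingers": 0.4},{"angular": [0,0,0],"dp": [0,0,-0.15],"fingers": 0.1},{"angular": [0,0,0],"dp": [0,0,-0.15],"fingers": 0},{"angular": [0,0,0],"dp": [0,0,-0.15],"fingers": 0},{"angular": [0,0,0],"dp": [0,0,-0.1],"fingers": 0},{"angular": [0,0,0],"dp": [0,0,-0.05],"fingers": 0}])

```text
time: 21.9
tool_pos: [542.0, 169.7, 41.0]
tcp_rot: [-180.0, -0.0, 172.9]
ft_force: [0.1, 0.3, -0.0]
finger_gap: 85.2
grip_force: 0.0
```

Emit:
step_arm(targets=[{"angular": [0,0,0],"dp": [0,0,0.05],"fingers": 0},{"angular": [0,0,0],"dp": [0,0,0.09],"fingers": 0},{"angular": [0,0,0],"dp": [0,0,0.13],"fingers": 0},{"angular": [0,0,0],"dp": [0,0,0.15],"fingers": 0.1},{"angular": [0,0,0],"dp": [0,0,0.162],"fingers": 0.3},{"angular": [0,0,0],"dp": [0,0,0.17],"fingers": 0.45},{"angular": [0,0,0],"dp": [0,0,0.17],"fingers": 0.53},{"angular": [0,0,0],"dp": [0,0,0.17],"fingers": 0.55}])

```text
time: 22.9
tool_pos: [542.6, 169.8, 8.5]
tcp_rot: [180.0, 0.0, 172.9]
ft_force: [-0.4, 0.1, -0.2]
finger_gap: 38.7
grip_force: 0.0
```

Emit:
step_arm(targets=[{"angular": [0,0,0],"dp": [0,-0.01,0],"fingers": 0.58},{"angular": [0,0,0],"dp": [0,-0.025,0],"fingers": 0.58},{"angular": [0,0,0],"dp": [0,-0.045,0],"fingers": 0.58},{"angular": [0,0,0],"dp": [0,-0.07,0],"fingers": 0.58},{"angular": [0,0,0],"dp": [0,-0.1,0],"fingers": 0.58},{"angular": [0,0,0],"dp": [0,-0.13,0],"fingers": 0.58},{"angular": [0,0,0],"dp": [0,-0.155,0],"fingers": 0.58},{"angular": [0,0,0],"dp": [0,-0.17,0],"fingers": 0.58}])

```text
time: 23.9
tool_pos: [537.9, 135.4, 8.0]
tcp_rot: [-180.0, -0.0, 172.9]
ft_force: [0.1, -0.8, -0.1]
finger_gap: 35.7
grip_force: 0.0
```

```bash
python3 - <<'E'
from h import *
snapshot("scene");s=sense();print(s['time'],s['tool_pos'],s['ft_force'],s['finger_gap'])
d=np.array([.9923,-.1236,0]);n=np.array([.1236,.9923,0]);o=np.array([576.6,98.7,45])
for m in masks_of("scene","thick_master")[:3]: 
    yy,xx=np.nonzero(m['pixels']);print(np.round(m['at']),m['conf'],xx.min(),xx.max(),yy.min(),yy.max())
print(proj("scene",o-d*35+n*65),proj("scene",o-d*35+n*30))
E
```

```text
23.95 [537.84766769 135.23134723   7.93195334] [-0.39993775 -0.0799962   0.05700934] 35.80569354392135
[287. 241.] 0.67 265 311 230 253
[372.62914766 286.41550959] [362.1527134  278.96520557]
```

```bash
python3 - <<'E'
from h import *
a=snapshot("scene");g=cv2.cvtColor(a,6)
d=np.array([.9923,-.1236,0]);n=np.array([.1236,.9923,0]);o=np.array([576.6,98.7,45])
for x in(-10,0,10,20):
  print(x,[(y,int(g[tuple(np.round(proj("scene",o+d*x+n*y)).astype(int)[::-1])])) for y in range(90,-20,-5)])
E
```

```text
-10 [(90, 21), (85, 20), (80, 20), (75, 20), (70, 23), (65, 20), (60, 20), (55, 20), (50, 100), (45, 102), (40, 106), (35, 108), (30, 106), (25, 102), (20, 99), (15, 36), (10, 0), (5, 38), (0, 17), (-5, 25), (-10, 32), (-15, 80)]
0 [(90, 20), (85, 17), (80, 19), (75, 38), (70, 25), (65, 21), (60, 20), (55, 19), (50, 7), (45, 103), (40, 120), (35, 126), (30, 130), (25, 132), (20, 99), (15, 23), (10, 93), (5, 12), (0, 24), (-5, 19), (-10, 80), (-15, 83)]
10 [(90, 41), (85, 42), (80, 42), (75, 29), (70, 19), (65, 26), (60, 20), (55, 20), (50, 44), (45, 106), (40, 119), (35, 127), (30, 131), (25, 106), (20, 99), (15, 57), (10, 94), (5, 42), (0, 26), (-5, 23), (-10, 17), (-15, 82)]
20 [(90, 42), (85, 41), (80, 43), (75, 25), (70, 24), (65, 25), (60, 27), (55, 20), (50, 45), (45, 104), (40, 118), (35, 125), (30, 131), (25, 134), (20, 103), (15, 38), (10, 134), (5, 36), (0, 18), (-5, 21), (-10, 12), (-15, 67)]
```

Emit:
step_arm(targets=[{"angular": [0,0,0],"dp": [0,-0.02,0],"fingers": 0.58},{"angular": [0,0,0],"dp": [0,-0.045,0],"fingers": 0.58},{"angular": [0,0,0],"dp": [0,-0.075,0],"fingers": 0.58},{"angular": [0,0,0],"dp": [0,-0.105,0],"fingers": 0.58},{"angular": [0,0,0],"dp": [0,-0.13,0],"fingers": 0.58},{"angular": [0,0,0],"dp": [0,-0.15,0],"fingers": 0.58},{"angular": [0,0,0],"dp": [0,-0.16,0],"fingers": 0.59},{"angular": [0,0,0],"dp": [0,-0.16,0],"fingers": 0.6}])

```text
time: 25.05
tool_pos: [534.0, 104.0, 8.0]
tcp_rot: [-180.0, -0.0, 172.9]
ft_force: [0.1, -1.1, 0.9]
finger_gap: 34.1
grip_force: 0.0
```

Emit:
step_arm(targets=[{"angular": [0,0,0],"dp": [0,0,0],"fingers": 0.61},{"angular": [0,0,0],"dp": [0,0,0],"fingers": 0.62},{"angular": [0,0,0],"dp": [0,0,0],"fingers": 0.63},{"angular": [0,0,0],"dp": [0,0,0],"fingers": 0.64},{"angular": [0,0,0],"dp": [0,0,0],"fingers": 0.645},{"angular": [0,0,0],"dp": [0,0,0],"fingers": 0.645},{"angular": [0,0,0],"dp": [0,0,0],"fingers": 0.645},{"angular": [0,0,0],"dp": [0,0,0],"fingers": 0.645}])

```text
time: 26.05
tool_pos: [534.2, 104.4, 8.2]
tcp_rot: [180.0, 0.0, 172.9]
ft_force: [0.3, 1.1, 0.6]
finger_gap: 30.5
grip_force: 0.4
```

Emit:
step_arm(targets=[{"angular": [0,0,0],"dp": [0,0,0],"fingers": 0.55},{"angular": [0,0,0],"dp": [0,0,0],"fingers": 0.48},{"angular": [0,0,0],"dp": [0,0,-0.08],"fingers": 0.48},{"angular": [0,0,0],"dp": [0,0,-0.25],"fingers": 0.48},{"angular": [0,0,0],"dp": [0,0,-0.5],"fingers": 0.48},{"angular": [0,0,0],"dp": [0,0,-0.75],"fingers": 0.48},{"angular": [0,0,0],"dp": [0,-0.2,-0.85],"fingers": 0.7},{"angular": [0,0,0],"dp": [0,-0.45,-0.85],"fingers": 1}])

```text
time: 27.05
tool_pos: [525.0, 14.6, 182.7]
tcp_rot: [180.0, 0.4, 173.0]
ft_force: [0.5, -0.1, -0.4]
finger_gap: 8.5
grip_force: 0.0
```

Emit:
step_arm(targets=[{"angular": [0,0,0],"dp": [0,-0.2,0],"fingers": 1},{"angular": [0,0,0],"dp": [0,-0.4,0],"fingers": 1},{"angular": [0,0,0],"dp": [0,-0.5,0],"fingers": 1},{"angular": [0,0,0],"dp": [0,-0.6,0],"fingers": 1},{"angular": [0,0,0],"dp": [0,-0.65,0],"fingers": 1},{"angular": [0,0,0],"dp": [0,-0.65,0],"fingers": 1},{"angular": [0,0,0],"dp": [0,-0.65,0],"fingers": 1},{"angular": [0,0,0],"dp": [0,-0.65,0],"fingers": 1}])

```text
time: 28.05
tool_pos: [507.2, -113.3, 178.2]
tcp_rot: [180.0, -0.0, 173.0]
ft_force: [-0.1, -0.4, 1.4]
finger_gap: 0.3
grip_force: 0.0
```

```bash
cat > meas.py <<'E'
from h import *
from scipy.optimize import least_squares
s=sense();im=snapshot("top");cv2.imwrite("pics/t8.png",im);print(s['time'],s['tool_pos'])
c=np.array([531.01,104.43]);d=np.array([.9923,-.1236]);n=np.array([.1236,.9923])
g=cv2.cvtColor(im,6)
# edges of cylinder across, at several x of comparator, z=45
for x in(-85,-75,-65,-55,-45,-35,-25,-15):
    ys=np.arange(-30,30.1,.5);v=[]
    for y in ys:
        u=proj("top",np.r_[c+d*(x+46)+n*y,45]);v.append(cv2.getRectSubPix(g,(1,1),(float(u[0]),float(u[1])))[0,0])
    v=np.array(v,float);h=v>85;i=np.nonzero(h)[0];print(x,"edges",ys[i[0]],ys[i[-1]],"mid",(ys[i[0]]+ys[i[-1]])/2)
for m in masks_of("top","thick_master"):
    if abs(m['at'][0]-275)<20:
        yy,xx=np.nonzero(m['pixels']);P=np.array([ray("top",p,45)[:2] for p in zip(xx,yy)])
        cc=P.mean(0);e=np.linalg.svd(P-cc)[2][0];e*=np.sign(e[0])
        print(np.round(m['conf'],2),m['at'],"perp",(cc-c)@n,"ang",np.degrees(np.arctan2(e[1],e[0]))+7.1,"ext",np.percentile((P-c)@d-46,[1,99]),np.percentile((P-c)@n,[1,99]))
E
python3 meas.py
```

```text
28.05 [ 507.15810141 -113.29343932  178.22197676]
-85 edges -13.5 14.5 mid 0.5
-75 edges -14.0 15.5 mid 0.75
-65 edges -13.5 15.5 mid 1.0
-55 edges -13.5 15.5 mid 1.0
-45 edges -13.5 15.0 mid 0.75
-35 edges -14.0 14.5 mid 0.25
-25 edges -14.0 14.5 mid 0.25
-15 edges -14.0 15.0 mid 0.5
0.62 [273.7, 267.5] perp 0.10770443430901445 ang -1.0696249909377578 ext [-100.24319784   13.28333157] [-14.68110949  15.29655502]
```

The cylinder is on the line (mid offset about 0.5 mm, angle under 0.5°). Next is the lever, so I'll check the knob position.

```bash
python3 - <<'E'
from h import *
d=np.array([.9923,-.1236,0]);n=np.array([.1236,.9923,0]);o=np.array([576.6,98.7,0])
K=o+18*d-73*n+[0,0,138];print("model",K,proj("top",K),proj("scene",K))
im=cv2.imread("pics/t8.png");print("ray of net", ray("top",(313.8,232.8),138), pinpoint("top","lever_knob")[:1])
g=cv2.imread("pics/top0.png",0)[222:246,300:328]
for r in range(24): print(222+r,''.join('%4d'%v for v in g[r]))
T=sense()['tool_pos'];print(T)
for x,y in((15,-78),): 
    X=o+x*d+y*n; D=X-np.array([507.16,-113.29,0]);print(X,"dp x",-(D@d)/200,"dp y",(D@n)/200)
E
```

```text
model [585.4386  24.0373 138.    ] [313.65874018 231.38086327] [318.76151059 241.93800366]
ray of net [582.77359836  23.69874206 138.        ] [{'at': [316.8, 232.5], 'conf': 0.7}]
222   54  56  57  57  55  55  49  64  49  56  51  47  52  56  53  52  54  50  47  46  43  43  54  80  74  52  54  59
223   51  54  61  57  53  53  53  52  53  54  55  62  50  60  55  57  58  55  53  56  50  48  56  49  52  54  51  56
224   62  56  48  62  54  53  58  58  56  55  51  57  54  58  50  57  57  57  55  55  58  56  53  57  57  55  60  59
225   51  55  58  54  50  56  57  50  51  53  56  57  56  57  58  58  56  51  55  56  53  52  50  53  55  54  56  51
226   56  53  52  53  61  57  57  59  57  54  59  57  50  52  55  48  53  59  53  49  51  52  55  56  56  57  50  57
227   52  51  57  56  52  54  51  54  55  57  50  26  30  20  24  39  43  58  60  55  57  56  58  52  51  54  59  56
228   56  52  60  54  56  50  54  55  52  57  38  26  29  28  24  24  22  33  48  52  54  49  58  57  56  60  59  56
229   49  48  46  45  45  48  45  42  52  41  23  27  25  37  30  33  23  14  20  23  27  23  43  55
[... 1310 characters left out ...]
47  40  47  43  47  31 128 165 185 194 206 215 206 197 177 163  93  51  58  60  58  60  59  62  62  61  62  62
242   47  48  43  43  47  40 137 174 184 199 212 211 206 196 176 163  93  50  65  64  60  62  61  58  61  63  58  56
243   48  43  46  48  41  65 152 186 185 196 213 215 204 192 174 170  89  44  57  60  60  61  59  61  65  66  63  63
244   69  62  60  62  52  89 164 204 201 200 215 207 201 191 168 165  79  48  64  59  62  62  61  63  68  58  62  59
245   62  61  62  61  47 115 170 203 219 213 219 217 209 190 180 159  74  51  63  62  62  65  60  60  59  58  56  62
[ 507.09571992 -113.5514376   178.15700303]
[581.8437  19.4466   0.    ] dp x -0.2885119587499999 dp y 0.7047271675000001
```

Emit:
step_arm(targets=[{"angular": [0,0,0],"dp": [-0.05,0.12,0],"fingers": 1},{"angular": [0,0,0],"dp": [-0.11,0.28,0],"fingers": 1},{"angular": [0,0,0],"dp": [-0.18,0.45,0],"fingers": 1},{"angular": [0,0,0],"dp": [-0.24,0.6,0],"fingers": 1},{"angular": [0,0,0],"dp": [-0.275,0.68,0.03],"fingers": 1},{"angular": [0,0,0],"dp": [-0.285,0.7,0.12],"fingers": 1},{"angular": [0,0,0],"dp": [-0.285,0.7,0.2],"fingers": 1},{"angular": [0,0,0],"dp": [-0.285,0.7,0.24],"fingers": 1}])

```text
time: 29.2
tool_pos: [579.3, 17.0, 127.7]
tcp_rot: [-180.0, -0.2, 172.8]
ft_force: [0.5, 0.0, -0.3]
finger_gap: -0.1
grip_force: 0.0
```

Emit:
step_arm(targets=[{"angular": [0,0,0],"dp": [0,0,0.03],"fingers": 1},{"angular": [0,0,0],"dp": [0,0,0.055],"fingers": 1},{"angular": [0,0,0],"dp": [0,-0.02,0.085],"fingers": 1},{"angular": [0,0,0],"dp": [0,-0.04,0.115],"fingers": 1},{"angular": [0,0,0],"dp": [0,-0.06,0.15],"fingers": 1},{"angular": [0,0,0],"dp": [0,-0.075,0.19],"fingers": 1},{"angular": [0,0,0],"dp": [0,-0.08,0.22],"fingers": 1},{"angular": [0,0,0],"dp": [0,-0.085,0.25],"fingers": 1}])

```text
time: 30.2
tool_pos: [578.6, -3.6, 81.0]
tcp_rot: [-179.6, 0.0, 172.8]
ft_force: [-6.5, -17.7, 6.1]
finger_gap: 0.3
grip_force: 8.0
```

```bash
python3 - <<'E'
from h import *
a=snapshot("scene");b=snapshot("top");cv2.imwrite("pics/s9.png",a);cv2.imwrite("pics/t9.png",b)
a=cv2.resize(a[205:305,275:375],(560,560),interpolation=2);b=cv2.resize(b[190:290,255:345][:, :],(240,267),interpolation=2)
b=cv2.copyMakeBorder(b,0,293,0,0,cv2.BORDER_CONSTANT);cv2.imwrite("pics/c9.png",np.hstack([a,b]))
s=sense();print(s['time'],s['tool_pos'],s['ft_force'],s['wrist_torque'])
d=np.array([.9923,-.1236,0]);n=np.array([.1236,.9923,0]);o=np.array([576.6,98.7,0])
for t in(45,30,15,0,-15):
    K=o+18*d+n*(-27-65*np.cos(np.radians(t)))+[0,0,92+65*np.sin(np.radians(t))];print(t,proj("scene",K),(proj("scene",K)-[275,205])*5.6)
print("tip",(proj("scene",s['tool_pos']+np.array([0,0,26]))-[275,205])*5.6, "comp",(s['tool_pos']-o)@d,(s['tool_pos']-o)@n)
E
```

```text
30.3 [578.42242654  -3.58554804  80.37282609] [ -2.27750458 -15.41444234   4.52532954] [-2.51434507  0.53511175 -0.08573858]
45 [318.77230498 241.95703389] [245.12490787 206.95938977]
30 [315.75500801 243.83768308] [228.22804488 217.49102522]
15 [313.8725485  247.08733373] [217.68627159 235.6890689 ]
0 [313.21459909 251.45316569] [214.00175491 260.13772785]
-15 [313.79056508 256.62790971] [217.22716442 289.11629436]
tip [205.34370384 222.95321199] comp 14.450887593529776 -101.27269739981668
```

View pics/c9.png

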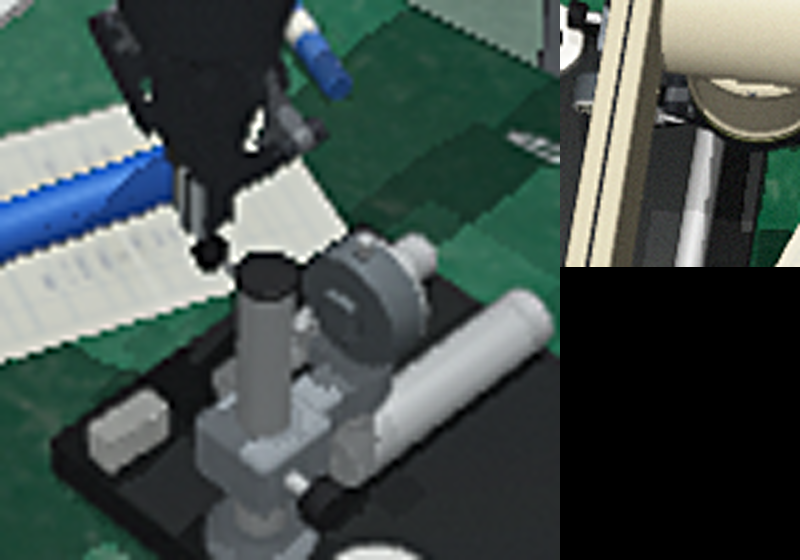

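The scene view shows the knob at crop (210,252), about level, with the finger just above it but 9 mm too far outward. The cylinder lies under the dial. I'll lift slightly, shift inward and finish the stroke.

Emit:
step_arm(targets=[{"angular": [0,0,0],"dp": [0,0,-0.04],"fingers": 1},{"angular": [0,0,0],"dp": [0,0,-0.07],"fingers": 1},{"angular": [0,0,0],"dp": [-0.01,0.02,-0.07],"fingers": 1},{"angular": [0,0,0],"dp": [-0.015,0.04,-0.07],"fingers": 1},{"angular": [0,0,0],"dp": [-0.015,0.04,-0.04],"fingers": 1},{"angular": [0,0,0],"dp": [-0.015,0.04,-0.015],"fingers": 1},{"angular": [0,0,0],"dp": [-0.015,0.04,0.01],"fingers": 1},{"angular": [0,0,0],"dp": [-0.015,0.04,0.035],"fingers": 1}])

```text
time: 31.3
tool_pos: [582.7, 8.4, 72.8]
tcp_rot: [-180.0, -0.0, 172.9]
ft_force: [-1.1, -0.2, 1.0]
finger_gap: 0.1
grip_force: 0.7
```

Emit:
step_arm(targets=[{"angular": [0,0,0],"dp": [0,0,0.015],"fingers": 1},{"angular": [0,0,0],"dp": [0,0,0.03],"fingers": 1},{"angular": [0,0,0],"dp": [0,0,0.045],"fingers": 1},{"angular": [0,0,0],"dp": [0,0,0.06],"fingers": 1},{"angular": [0,0,0],"dp": [0,0,0.07],"fingers": 1},{"angular": [0,0,0],"dp": [0,0,0.075],"fingers": 1},{"angular": [0,0,0],"dp": [0,0,0.075],"fingers": 1},{"angular": [0,0,0],"dp": [0,0,0.075],"fingers": 1}])

```text
time: 32.3
tool_pos: [582.7, 8.6, 58.2]
tcp_rot: [-180.0, -0.0, 172.9]
ft_force: [0.5, -0.7, 0.1]
finger_gap: -0.2
grip_force: 0.2
```

Emit:
step_arm(targets=[{"angular": [0,0,0],"dp": [0,0,0.003],"fingers": 1},{"angular": [0,0,0],"dp": [0,0,0.006],"fingers": 1},{"angular": [0,0,0],"dp": [0,0,0.009],"fingers": 1},{"angular": [0,0,0],"dp": [0,0,0.012],"fingers": 1},{"angular": [0,0,0],"dp": [0,0,0.012],"fingers": 1},{"angular": [0,0,0],"dp": [0,0,0.012],"fingers": 1},{"angular": [0,0,0],"dp": [0,0,0.012],"fingers": 1},{"angular": [0,0,0],"dp": [0,0,0.012],"fingers": 1}])

```text
time: 33.3
tool_pos: [583.1, 8.6, 57.3]
tcp_rot: [180.0, 0.0, 172.9]
ft_force: [-5.3, 0.9, 12.3]
finger_gap: -0.1
grip_force: 5.9
```

```bash
python3 - <<'E'
from h import *
s=sense();a=snapshot("scene");print(s['time'],s['tool_pos'],s['ft_force'],s['wrist_torque'])
cv2.imwrite("pics/s10.png",a);g=cv2.cvtColor(a,6);g9=cv2.imread("pics/s9.png",0)
for r in range(236,268): print(r,''.join('%4d'%v for v in g[r,304:322]),'   ',''.join('%4d'%v for v in g9[r,304:322]))
E
```

```text
33.3 [583.13248515   8.63655466  57.26946707] [-5.32830149  0.89724732 12.32801291] [ 0.23353223  0.9304454  -0.01420459]
236   35  32  30  30  31  32  31  32  32  29  31  31  31  30  32  29  27  19       70  58  72 120  13  32  28  28  31  29  30  30  30  29  27  21  14  24
237   33  30  30  30  31  33  31  30  30  32  31  31  29  30  31  27  24  23       68  55  71 119  39  81  37  27  29  26  32  32  30  23  15  21  99 113
238   28  31  29  29  32  32  30  31  31  31  31  29  27  30  28  29  19  77       64  53  72 116  41 121 100  51  26  29  30  30  21  23  97 110 230 216
239   31  34  24  26  29  31  30  31  32  31  29  32  32  31  31  28  17  70       60  46  72 116  40 117 116  69  22  28  30  24  25 119 230 216 211 203
240   44  50 112  18  28  30  27  32  29  31  31  30  31  30  32  26  18  73       41  36  68 115  37 116 113  68  23  28  27  19  74 236 213 202 201 203
241   96 115 245   7  27  30  30  29  31  30  31  30  29  31  29  29  23  80       98  98  59 112  38 115 114  68  23  29  29  21  67 227 208 201 199 203
242  218 220 231   0  24  30  30  31  30  31  30  31  
[... 3249 characters left out ...]
102 105       70  89  87  78  86  83  78  74  45  30  33  35  32  63 100  99 102 104
264   84  89  96  99 102  93  75  52  30  34  36  35  34  64 100  99 102 105       72  78  81  86  90  83  77  52  31  35  36  34  16  56 100  99 102 104
265   74  77  93  99  78  42  30  32  35  36  36  34  34  67 101  98 102 105       76  77  81  89  81  44  27  33  35  38  35  17  17  61 100 100 102 105
266   80  82  86  94  48  32  34  37  35  37  36  34  35  89  99  98 103 106       81  83  86  93  57  31  35  36  36  36  17  18  22  87 100  99 103 104
267   88  86  47   9  14  15  19  39  37  36  34  32  32  78 100  99 103 105       87  86  46   9  13  22  36  38  36  18  18  15  18  76 100  98 102 104
```

The stop is reached: 12 N at z 57.3, where the geometry predicts it, and the knob's bottom at row 260. Now I draw clear.

Emit:
step_arm(targets=[{"angular": [0,0,0],"dp": [0,0,-0.04],"fingers": 1},{"angular": [0,0,0],"dp": [0,0,-0.15],"fingers": 1},{"angular": [0,0,0],"dp": [0,0,-0.35],"fingers": 1},{"angular": [0,0,0],"dp": [0,0,-0.6],"fingers": 1},{"angular": [0,0,0],"dp": [0.1,-0.15,-0.7],"fingers": 1},{"angular": [0,0,0],"dp": [0.2,-0.4,-0.7],"fingers": 1},{"angular": [0,0,0],"dp": [0.3,-0.65,-0.7],"fingers": 1},{"angular": [0,0,0],"dp": [0.35,-0.8,-0.7],"fingers": 1}])

```text
time: 34.35
tool_pos: [492.3, -143.5, 196.0]
tcp_rot: [-180.0, 0.0, 172.8]
ft_force: [0.5, 0.1, -0.2]
finger_gap: 0.2
grip_force: 0.0
```

Emit:
step_arm(targets=[{"angular": [0,0,0],"dp": [0,0,0],"fingers": 1},{"angular": [0,0,0],"dp": [0,0,0],"fingers": 1},{"angular": [0,0,0],"dp": [0,0,0],"fingers": 1},{"angular": [0,0,0],"dp": [0,0,0],"fingers": 1},{"angular": [0,0,0],"dp": [0,0,0],"fingers": 1},{"angular": [0,0,0],"dp": [0,0,0],"fingers": 1},{"angular": [0,0,0],"dp": [0,0,0],"fingers": 1},{"angular": [0,0,0],"dp": [0,0,0],"fingers": 1}])

```text
time: 35.35
tool_pos: [493.6, -141.5, 195.8]
tcp_rot: [-180.0, 0.0, 172.9]
ft_force: [0.2, 0.3, 0.0]
finger_gap: 0.1
grip_force: 0.0
```

```bash
python3 meas.py; python3 - <<'E'
from h import *
a=snapshot("scene");g=cv2.cvtColor(a,6)
d=np.array([.9923,-.1236,0]);n=np.array([.1236,.9923,0]);o=np.array([576.6,98.7,0])
print(pinpoint("scene","lever_knob")[:1],pinpoint("top","lever_knob")[:1])
for t in(0,-5,-10,-15):
    K=o+18*d+n*(-27-65*np.cos(np.radians(t)))+[0,0,92+65*np.sin(np.radians(t))];print(t,proj("scene",K),proj("top",K))
for r in range(246,266): print(r,''.join('%4d'%v for v in g[r,304:322]))
b=cv2.imread("pics/top0.png");t=cv2.imread("pics/t8.png")
x=cv2.absdiff(b,t).max(2)
c=np.array([531.01,104.43])
P=lambda im,x:[ (lambda u:int(cv2.cvtColor(im,6)[int(round(u[1])),int(round(u[0]))]))(proj("top",o+d*x+n*y+[0,0,41])) for y in range(-90,-45,3)]
for xx in(-80,-40):print(P(b,xx),P(t,xx))
E
```

```text
35.35 [ 493.56240436 -141.54254931  195.80732428]
-85 edges -13.5 14.5 mid 0.5
-75 edges -13.5 15.5 mid 1.0
-65 edges -13.5 15.5 mid 1.0
-55 edges -13.5 15.5 mid 1.0
-45 edges -13.5 15.0 mid 0.75
-35 edges -14.0 14.5 mid 0.25
-25 edges -14.0 14.5 mid 0.25
-15 edges -14.0 15.0 mid 0.5
0.81 [273.4, 267.4] perp 0.18900106764942282 ang -1.5218296563642202 ext [-100.67727057   13.98767452] [-14.72163485  15.72393784]
[{'at': [314.0, 254.4], 'conf': 0.5}] [{'at': [320.9, 242.4], 'conf': 0.5}]
0 [313.21459909 251.45316569] [323.70052237 237.78480966]
-5 [313.27119013 253.1044942 ] [323.55679485 238.34046751]
-10 [313.46396689 254.83362301] [323.16343941 238.84883488]
-15 [313.79056508 256.62790971] [322.52702396 239.30682882]
246  199 181 190 202 204 204 202 195 201 203 200 202 203 203 200 199 202 202
247  199 191 186 201 204 204 204 200 197 203 203 202 203 202 200 196 197 201
248  192 202 196 198 202 203 204 203 199 199 203 199 198 200 202 204 204 209
249  202 202 198 197 201 202 204 202 199 194 199 200 200 207 215 213 214 217
250  201 202 201 203 201 198 198 200 202 199 200 205 206 215 21
[... 739 characters left out ...]
  23  21  20  16  45  77 104  94  99 103 108
261   67  71  74  81  87  90  90  73  57  56  50  52  33  59  97 100 102 106
262   80  82  85  88  92  90  89  91  89  71  49  37  37  64 100  99 101 105
263   83  88  87  91  98  95  89  86  53  37  38  39  39  65 100  99 102 105
264   84  89  94  99 101  93  87  58  35  38  41  40  36  66  99 100 101 105
265   86  88  92  99  91  50  33  36  40  42  40  40  38  69 100  99 102 105
[79, 75, 77, 79, 73, 100, 196, 222, 240, 238, 216, 197, 57, 75, 77] [72, 76, 70, 75, 69, 94, 193, 209, 235, 236, 206, 191, 49, 71, 69]
[70, 66, 70, 66, 62, 137, 191, 231, 243, 232, 209, 173, 61, 64, 69] [67, 62, 68, 63, 58, 135, 179, 223, 237, 227, 204, 165, 52, 58, 62]
```

```bash
python3 -c "
from bench import hand_in
print(hand_in())"
```

```text
the job is handed in; nothing more can be done
None
```

The thick master now lies on the white line under the dial contact, about 0.5 mm off centre by the top camera, and the lift lever is at its lower stop. The arm is clear and the job was handed in at about 35 s. The thin cylinder did not move. My first rolling pass went over the cylinder without touching it, because the fingertips sat about 26 mm higher than the reported position. I did not check the other things after the moves.

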